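# Pack seven sample jars into a round carrier

## Task

Slide the two amber jars standing on the steel loading tongue through the slot into the round blue tub, so that all seven jars stand upright on its floor in one tight cluster, one in the middle and six around it, with none sticking out of the slot past the outside of the wall. Keep the jars on the floor, never lift one or knock one over, and leave the two bottles and the beaker where they are.

Things in the scene. Friction and masses are not known exactly. Their poses are not given: they have to be found in the camera images.
- carrier: fixed round jar carrier: a blue-walled open tub with one slot in its wall and a flat steel loading tongue before the slot. Origin: on the tub's axis, at bench level. One flat floor, 6 mm thick, without a step, serves tub and tongue. Wall: inner radius 66, outer radius 71 mm, 40 mm above the floor. The slot and tongue lie on the carrier's -x side; jars slide in along its +x.
- tub_floor (a point): the middle of the tub, on its floor's upper face. Seven jars fit in the tub only as one near the middle and six around it. At the start five stand around the wall; the middle and the place at the slot are free. The two flanking the slot stand too close together to let a jar through: it shoulders them aside along the wall (a few N). The jar pushed in last pushes the one before it to the middle.
- slot (a point): centre of the slot, at the floor's upper face, 68.5 mm from the tub's axis on the carrier's x axis. The slot is 60 mm wide between two round steel posts 8 mm thick and 42 mm high; it goes up to the open top.
- tongue_end (a point): middle of the outer edge of the loading tongue, on its upper face, 255 mm from the tub's axis. The tongue is 190 mm wide (95 mm to each side), flat and without curbs. Of the two jars on it, one stands 120 to 145 mm from the tub's axis along x and 20 to 45 mm to the carrier's -y side, the other 190 to 215 mm along x and 20 to 45 mm to its +y side.
- jar1: one of seven alike amber jars: glass cylinder 40 mm in diameter up to 44 mm high, paper label band, white cap 36 mm in diameter, 62 mm high overall, 75 to 155 g. Origin: centre of its underside; z along its axis, up. Any five of the seven stand inside the tub at the start; the other two stand on the loading tongue.
- jar2: one of seven alike amber jars: glass cylinder 40 mm in diameter up to 44 mm high, paper label band, white cap 36 mm in diameter, 62 mm high overall, 75 to 155 g. Origin: centre of its underside; z along its axis, up. Any five of the seven stand inside the tub at the start; the other two stand on the loading tongue.
- jar3: one of seven alike amber jars: glass cylinder 40 mm in diameter up to 44 mm high, paper label band, white cap 36 mm in diameter, 62 mm high overall, 75 to 155 g. Origin: centre of its underside; z along its axis, up. Any five of the seven stand inside the tub at the start; the other two stand on the loading tongue.
- jar4: one of seven alike amber jars: glass cylinder 40 mm in diameter up to 44 mm high, paper label band, white cap 36 mm in diameter, 62 mm high overall, 75 to 155 g. Origin: centre of its underside; z along its axis, up. Any five of the seven stand inside the tub at the start; the other two stand on the loading tongue.
- jar5: one of seven alike amber jars: glass cylinder 40 mm in diameter up to 44 mm high, paper label band, white cap 36 mm in diameter, 62 mm high overall, 75 to 155 g. Origin: centre of its underside; z along its axis, up. Any five of the seven stand inside the tub at the start; the other two stand on the loading tongue.
- jar6: one of seven alike amber jars: glass cylinder 40 mm in diameter up to 44 mm high, paper label band, white cap 36 mm in diameter, 62 mm high overall, 75 to 155 g. Origin: centre of its underside; z along its axis, up. Any five of the seven stand inside the tub at the start; the other two stand on the loading tongue.
- jar7: one of seven alike amber jars: glass cylinder 40 mm in diameter up to 44 mm high, paper label band, white cap 36 mm in diameter, 62 mm high overall, 75 to 155 g. Origin: centre of its underside; z along its axis, up. Any five of the seven stand inside the tub at the start; the other two stand on the loading tongue.
- reagent_bottle: bystander: amber bottle with blue cap, 70 mm in diameter, 170 mm high; origin under its centre
- beaker: bystander: open glass beaker, 72 mm in diameter, 90 mm high; origin under its centre
- wash_bottle: bystander: white plastic bottle with blue cap, 56 mm in diameter, 130 mm high; origin under its centre
Mind the look-alikes: they are no part of the job. Leave any purple look-alike of the jar6 alone. What is shaped like the jar7 but purple or red is not meant.

How it is judged:
At the end, for the whole second after the job is handed in: All seven jars stand upright (within 7 degrees) on the carrier's floor (undersides within 5 mm of it), at rest, each with its axis within 51 mm of the tub's axis (no jar past the outside of the wall) (horizontal distance between each of jar1, jar2, jar3, jar4, jar5, jar6, jar7 and carrier below 0.051 m and angle between each of jar1, jar2, jar3, jar4, jar5, jar6, jar7's own z axis and vertical below 0.12 rad and height (world z) of each of jar1, jar2, jar3, jar4, jar5, jar6, jar7 below 0.011 m and linear speed of each of jar1, jar2, jar3, jar4, jar5, jar6, jar7 below 0.02 m/s); the robot touches nothing.
It fails at once if a jar is lifted (underside more than 15 mm above the carrier's floor) (height (world z) of any of jar1, jar2, jar3, jar4, jar5, jar6, jar7 above 0.021 m).
It fails at once if a jar is knocked over (tilted more than 35 degrees) (angle between any of jar1, jar2, jar3, jar4, jar5, jar6, jar7's own z axis and vertical above 0.61 rad).
It fails at once if a bottle or the beaker is moved more than 20 mm (distance of any of reagent_bottle, beaker, wash_bottle from where it was at the start of the episode above 0.02 m).
It also fails if it takes over 48 s, if anything falls off the work surface, if the arm or the gripper's body presses on something with over 40 N, if the wrist force passes 120 N, or if a joint passes its speed limit or range.

## Robot

A 6-joint arm with a two-finger parallel gripper is mounted at the origin on the work surface. World frame = base frame: x ahead of the robot, y to its left, z up, the work surface at z = 0. Lengths are in m, angles in rad, forces in N, time in s.
With the tool pointing down it reaches from about 0.35 to 0.775 m from the base axis. Payload 7.3 kg.
Tool frame: the origin (TCP) lies at the very end of the fingers, on their centre line; the grasp point (between the pads) lies 19 mm behind it; z points along the fingers, y is the line along which they close (so a half turn about z gives the same grasp; the last joint's range is limited). The gripper opens to 92 mm and grips with 3 to 60 N. Pads are 19 mm wide; open, the fingers measure 130 mm over their backs; the gripper's body (75 mm by 190 mm) begins 47 mm behind the grasp point.
Start: joints at [0.973, 0.342, 1.524, -0, 1.275, -0.146], TCP at [0.229, 0.472, 0.227] pointing down, gripper open.
Joint ranges: [-2.53, 2.53], [-0.77, 2.02], [0.04, 2.7], [-1, 4.14], [0.28, 2.66], [-3.11, 3.11]. Speed limits (rad/s): [2.57, 2.57, 3.14, 3.14, 3.14, 3.14].

## Interface

Orientations are given as [roll, pitch, yaw] about the fixed x, y, z axes, in that order (R = Rz(yaw) Ry(pitch) Rx(roll)).
In Python, from cell import observe, read_camera, get_calibration, hand_in, search_frame gives the robot as it stands.
- The arm moves only by the tool step_arm, never from a script. Its argument "commands" is a list of rows, each an object with "translation": the shift along the tool's x, y, z in mm, a list of three; "roll": the turn about the tool's z in rad. In form: [{"translation": [x, y, z], "roll": roll}, ...]. A call has 1 to 20 rows; each row shifts and turns the commanded pose from where the row before left it, along the tool's axes as they then stand; what a row does not reach is not made up. A row lasts 1/12 s, in which the tool goes at most 41.7 mm and 7.16 degrees, less where a joint would pass 70% of its speed; a pose out of reach is approached as far as the arm can. A call is refused whole if a number of a shift passes 41.7 or a number of a turn 0.125, either way. A call with a gripper value outside its range is refused whole. "fingers" is the opening, from 0 (shut) to 1 (fully open), set as the call begins (left out, the last holds). The fingers move at their own pace and stop on an object; "grip_force" is the grip in N (left out, the last holds). Time passes only in rows, so rows that do not move let the fingers close. It gives the time, the measured TCP pose, the force, the opening and the grip force at its end, in the units of the state.
- observe(): the state, without advancing time (a new reading comes with each control period).
- read_camera(name): name is "scene" or "top" or "wrist"; returns the picture (480x640x3 uint8, red, green, blue); there is no depth.
- get_calibration(name): a dict with "camera_matrix" (3x3 intrinsics, pixels), "world_from_camera" (4x4, takes a point from camera to world coordinates). Camera axes: x right, y up, looking along -z (the intrinsics and any distortion apply to the point x, -y, -z); pixel columns grow to the right and rows downward; lengths in m; the calibration is good to about 2 mm. The wrist camera is an equidistant fisheye: a pixel r from the principal point sees the ray r / f radians off the axis. A picture is of the moment at which its call begins: read the wrist's pose just before it. get_calibration takes no time and is no camera call; for the wrist camera it gives the pose at the moment of the call.
- hand_in(): hands the job in; it is judged then, once.
Trained networks look in the newest picture that a camera, given by its name, has taken for a name from the list of things; names that differ only in an ending like _2 or _b are one class to them, and where a whole thing is asked for, a point or a joint stands for the part that bears it (a point fixed in the world has none). Each returns a list of dicts, best first, with "confidence" (0 to 1); they miss things now and then, are a little off and sometimes report something else, mostly with a low value. They report only what shows in the picture. A call takes as long as a camera call. They do not tell look-alikes from the thing itself.
- search_frame(camera, name): "at" ([x, y, z] in m, in world coordinates, good to about 4 mm: the middle of the surface that is visible of it).
The state is a dict: "time": time; "qpos": joint angles; "qvel": joint speeds; "joint_efforts": joint torques, N m; "tool_pos": TCP position; "tool_rot": TCP orientation; "contact_force": force on the tool from outside, world axes, zero at the start; "torque": the same for the moment, N m; "opening": finger opening in m; "grip_force": force on a finger pad.
Only numpy, scipy, OpenCV 4.12 (cv2) and the standard library are available. Lean on these libraries where they do the work, as an engineer would, in place of code of your own. Each camera call takes 0.05 s, during which the arm holds its last target. There are 200 camera calls.

## Working session

There is one attempt and no reset: what is moved stays moved. The work goes in short steps, Python scripts to look and compute and a tool call to move; the robot and the scene stay as the last step left them, time stands still between calls to the robot, and variables do not carry over. Pictures are saved under pics/ and viewed, at most 10 in all, crops included, and the job is handed in when it is done.

Besides the shell and the picture viewer there is one more tool, called after "Call:" by a JSON object that holds its "op" and its "data", one argument or row to a line. step_arm: Moves the arm, as the interface text tells. Its arguments: {"type":"object","properties":{"commands":{"type":"array"},"fingers":{"type":"number"},"grip_force":{"type":"number"}},"required":["commands"]}

```bash
mkdir -p pics; ls; python3 - <<'E'
from cell import *
import cv2
for n in ("top","scene"):
    im=read_camera(n); cv2.imwrite(f"pics/{n}0.png",im[:,:,::-1])
    for t in ("jar1","carrier","slot","tongue_end","tub_floor","reagent_bottle","beaker","wash_bottle"):
        print(n,t,[([round(float(v),3) for v in d["at"]],round(d["confidence"],2)) for d in search_frame(n,t)])
o=observe(); print(o)
E
```

```text
pics
top jar1 [([0.564, -0.059, 0.068], 0.97), ([0.512, -0.107, 0.064], 0.95), ([0.532, 0.069, 0.071], 0.86), ([0.55, -0.097, 0.065], 0.74), ([0.602, 0.112, 0.068], 0.72), ([0.491, -0.04, 0.068], 0.72), ([0.391, 0.077, 0.059], 0.7), ([0.377, 0.166, 0.06], 0.66), ([0.481, -0.078, 0.069], 0.59), ([0.389, -0.138, 0.06], 0.59), ([0.366, -0.069, 0.063], 0.56), ([0.552, 0.052, 0.002], 0.21)]
top carrier [([0.553, 0.052, 0.008], 0.81)]
top slot [([0.547, 0.055, 0.006], 0.7)]
top tongue_end [([0.557, 0.053, 0.002], 0.61)]
top tub_floor [([0.549, 0.051, 0.007], 0.7), ([0.527, 0.07, 0.069], 0.16)]
top reagent_bottle [([0.723, -0.168, 0.117], 0.65)]
top beaker [([0.622, -0.38, 0.045], 0.64)]
top wash_bottle [([0.466, -0.404, 0.087], 0.7)]
scene jar1 [([0.573, -0.068, 0.059], 0.94), ([0.614, 0.101, 0.049], 0.92), ([0.492, -0.074, 0.069], 0.85), ([0.498, -0.044, 0.053], 0.79), ([0.522, -0.114, 0.064], 0.7), ([0.558, -0.105, 0.062], 0.68), ([0.378, 0.158, 0.041], 0.68), ([0.536, 0.065, 0.05], 0.63), ([0.397, -0.149, 0.041], 0.6), ([0.378, -0.079, 0.036], 0.57), ([0.4, 0.074, 0.039], 0.57)]
scene c
[... 396 characters left out ...]
 -0.078, 0.067], 0.51)]
{'time': 0.9, 'qpos': array([ 9.73041640e-01,  3.41981045e-01,  1.52411938e+00, -1.51572071e-05,
        1.27540033e+00, -1.46000121e-01]), 'qvel': array([-0.0006957 , -0.00043117, -0.00112741,  0.00099933, -0.00071987,
        0.00015412]), 'joint_efforts': array([ 5.55709430e-04, -4.31116176e+01, -2.44486928e+01,  7.19598192e-02,
        4.79941315e-02, -8.89485072e-07]), 'tool_pos': array([0.22917536, 0.47234853, 0.22674358]), 'tool_rot': array([3.14150384e+00, 2.77173307e-05, 2.68984250e+00]), 'contact_force': array([-0.85414627, -0.09807671,  0.77587887]), 'torque': array([ 0.04456711, -0.04556217, -0.04148894]), 'grip_force': 0.0, 'opening': 0.09170396230806303}
```

View pics/top0.png

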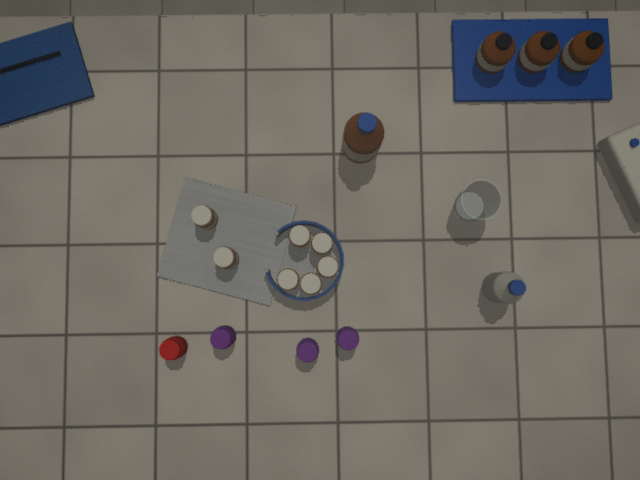

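View pics/scene0.png

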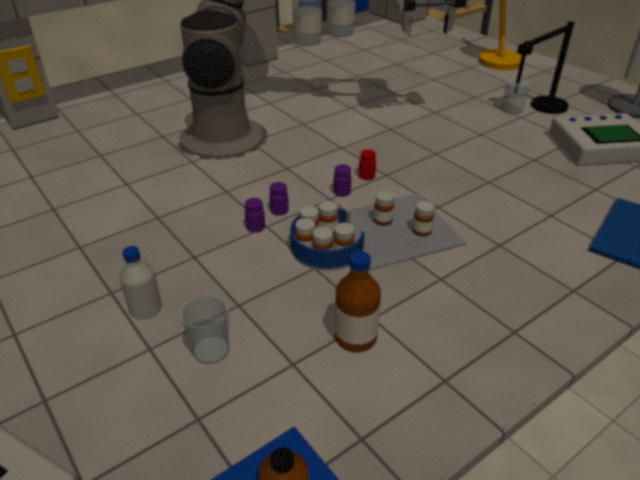

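The top view shows the tub at pixel (306,260) with the tongue to its upper left, corners about (187,179), (296,208), (268,304) and (159,275). The loose jars' caps are at (203,216) and (224,258). The purple and red look-alikes stand below, and the bottles are clear of the path. Next I measure the carrier pose and the caps.

```bash
cat > h.py <<'E'
from cell import *
import cv2, numpy as np
np.set_printoptions(precision=4,suppress=True)
def unproj(n,px,z):
    c=get_calibration(n);K=np.array(c["camera_matrix"]);T=np.array(c["world_from_camera"])
    d=c.get("distortion"); px=np.asarray(px,float).reshape(-1,1,2)
    u=cv2.undistortPoints(px,K,None if d is None else np.array(d,float)).reshape(-1,2)
    r=np.c_[u[:,0],-u[:,1],-np.ones(len(u))]@T[:3,:3].T
    return T[:3,3]+r*((z-T[2,3])/r[:,2])[:,None]
def caps(n,im):  # white cap tops at z=.068
    h=cv2.cvtColor(im,cv2.COLOR_RGB2HSV)
    return h
E
python3 - <<'E'
from h import *
print(get_calibration("top").keys())
im=cv2.imread("pics/top0.png")
hsv=cv2.cvtColor(im,cv2.COLOR_BGR2HSV)
m=cv2.inRange(hsv,(100,110,40),(125,255,255)); m[:215]=0;m[305:]=0;m[:,:255]=0;m[:,350:]=0
ys,xs=np.nonzero(m); P=unproj("top",np.c_[xs,ys],.046)[:,:2]
# fit circle
A=np.c_[2*P,np.ones(len(P))]; s=np.linalg.lstsq(A,(P**2).sum(1),rcond=None)[0]
c=s[:2]; print("tub",c,np.sqrt(s[2]+c@c),len(P))
T=unproj("top",[(187,179),(296,208),(268,304),(159,275)],.006)[:,:2]; print(T)
e=(T[3]+T[0])/2; f=(T[1]+T[2])/2; print("end",e,"w",np.linalg.norm(T[0]-T[3]))
ex=(c-e);print("dist",np.linalg.norm(ex)); 
for d in (T[1]-T[0],T[2]-T[3],ex): print("ang",np.arctan2(d[1],d[0]))
ang=np.arctan2(ex[1],ex[0])
R=np.array([[np.cos(ang),-np.sin(ang)],[np.sin(ang),np.cos(ang)]])
g=cv2.inRange(hsv,(0,0,115),(180,70,255))
g[:190]=0;g[305:]=0;g[:,:150]=0;g[:,350:]=0
cv2.imwrite("pics/g.png",g)
for p in [(202,216),(223,258),(299,236),(321,243),(327,267),(311,284),(288,280)]:
    w=unproj("top",[p],.068)[0,:2]; print(p,w,"carrier",(w-c)@R, np.linalg.norm(w-c))
E
```

```text
dict_keys(['camera_matrix', 'world_from_camera'])
tub [ 0.5232 -0.0627] 0.06832493127477347 351
[[ 0.6784  0.1527]
 [ 0.6215 -0.0492]
 [ 0.4454  0.0038]
 [ 0.5012  0.203 ]]
end [0.5898 0.1778] w 0.1842806614120295
dist 0.2495989692983437
ang -1.845626857007624
ang -1.843533298605847
ang -1.8409364318287784
(202, 216) [0.6017 0.1132] carrier [-0.1905  0.0287] 0.19263737475977
(223, 258) [0.5277 0.0765] carrier [-0.1354 -0.0328] 0.13931877603632328
(299, 236) [ 0.5643 -0.056 ] carrier [-0.0175  0.0378] 0.041679170427578495
(321, 243) [ 0.5515 -0.0942] carrier [0.0228 0.0357] 0.04239459676507532
(327, 267) [ 0.5096 -0.1041] carrier [ 0.0435 -0.0021] 0.043555728179574066
(311, 284) [ 0.4805 -0.0759] carrier [ 0.0241 -0.0376] 0.044678180915710304
(288, 280) [ 0.488  -0.0361] carrier [-0.0163 -0.041 ] 0.04414885599065277
```

```bash
python3 - <<'E'
import cv2
im=cv2.imread("pics/top0.png")[170:315,150:355]
cv2.imwrite("pics/crop0.png",cv2.resize(im,None,fx=3.8,fy=3.8,interpolation=cv2.INTER_CUBIC))
E
```

```text
(no output)
```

View pics/crop0.png

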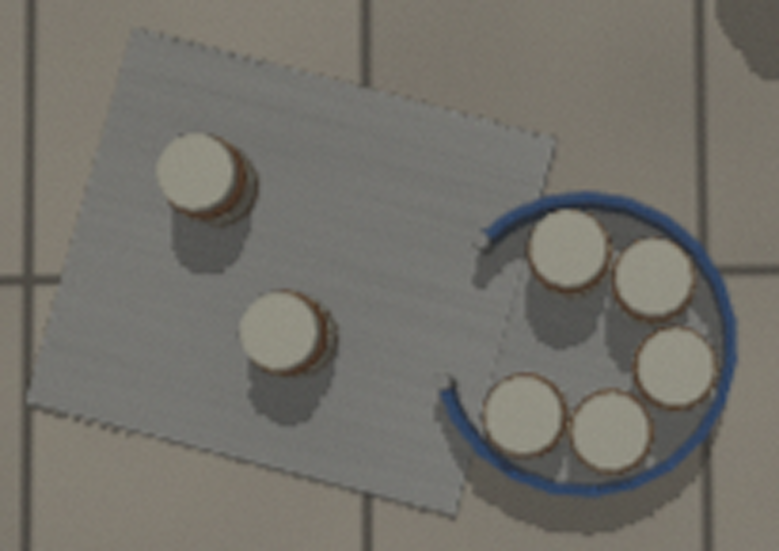

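```bash
python3 - <<'E'
from h import *
c=unproj("top",[(303.8,260.4)],.046)[0,:2];print(c)
ang=-1.8435; R=np.array([[np.cos(ang),-np.sin(ang)],[np.sin(ang),np.cos(ang)]])
for p in [(202.1,215.3),(224,256.8)]+[(150+x/3.8,170+y/3.8) for x,y in [(569,250),(653,278),(675,367),(612,430),(524,415)]]:
    w=unproj("top",[p],.068)[0,:2]; print(w,"carrier",(w-c)@R, np.linalg.norm(w-c))
for p in [(150+x/3.8,170+y/3.8) for x,y in [(484,240),(449,382)]]:
    w=unproj("top",[p],.048)[0,:2]; print("post",w,(w-c)@R)
for n,q in (("end",(-.255,0)),("slot",(-.0685,0))): print(n,c+R@q)
E
```

```text
[ 0.5225 -0.0634]
[0.6029 0.113 ] carrier [-0.1916  0.0299] 0.19388632335702605
[0.5298 0.0748] carrier [-0.135  -0.0302] 0.13838550803056784
[ 0.5647 -0.0573] carrier [-0.0173  0.0389] 0.042592653102393636
[ 0.5513 -0.0957] carrier [0.0234 0.0364] 0.04322270549737938
[ 0.5103 -0.1052] carrier [ 0.0435 -0.0005] 0.04354982263059319
[ 0.482 -0.076] carrier [ 0.0231 -0.0357] 0.04248191515753473
[ 0.4894 -0.0359] carrier [-0.0175 -0.0394] 0.043085052582691796
post [ 0.5715 -0.017 ] [-0.0579  0.0347]
post [ 0.5054 -0.0002] [-0.0563 -0.0335]
end [0.5912 0.1822]
slot [0.541  0.0026]
```

Call:
{"op": "step_arm", "data": {
  "commands": [
    {"translation":[0,0,0],"roll":0.116},
    {"translation":[0,0,0],"roll":0.116},
    {"translation":[0,0,0],"roll":0.116},
    {"translation":[0,0,0],"roll":0.116},
    {"translation":[0,0,0],"roll":0.116},
    {"translation":[0,0,0],"roll":0.116},
    {"translation":[0,0,0],"roll":0.116},
    {"translation":[0,0,0],"roll":0.116},
    {"translation":[0,0,0],"roll":0.116},
    {"translation":[0,0,0],"roll":0.116},
    {"translation":[0,0,0],"roll":0.116},
    {"translation":[0,0,0],"roll":0.116}
  ],
  "fingers": 1.0
}}

```text
time: 1.9
tool_pos: [0.2292, 0.4723, 0.2268]
tool_rot: [3.142, -0.0, 1.292]
contact_force: [-0.2, -1.0, 0.4]
opening: 0.0915
grip_force: 0.0
```

Call:
{"op": "step_arm", "data": {
  "commands": [
    {"translation":[-20,26.4,0],"roll":0},
    {"translation":[-20,26.4,0],"roll":0},
    {"translation":[-20,26.4,0],"roll":0},
    {"translation":[-20,26.4,0],"roll":0},
    {"translation":[-20,26.4,0],"roll":0},
    {"translation":[-20,26.4,0],"roll":0},
    {"translation":[-20,26.4,0],"roll":0},
    {"translation":[-20,26.4,0],"roll":0},
    {"translation":[-20,26.4,0],"roll":0},
    {"translation":[-20,26.4,0],"roll":0},
    {"translation":[-20,26.4,0],"roll":0},
    {"translation":[-20,26.4,0],"roll":0},
    {"translation":[-20,26.4,0],"roll":0},
    {"translation":[-20,26.4,0],"roll":0},
    {"translation":[-20,26.4,0],"roll":0},
    {"translation":[0,0,20],"roll":0},
    {"translation":[0,0,30],"roll":0},
    {"translation":[0,0,30],"roll":0},
    {"translation":[0,0,20],"roll":0},
    {"translation":[0,0,0],"roll":0}
  ]
}}

```text
time: 3.57
tool_pos: [0.5269, 0.0765, 0.1226]
tool_rot: [-3.134, 0.002, 1.297]
contact_force: [0.2, 0.1, -0.7]
opening: 0.0915
grip_force: 0.0
```

```bash
python3 - <<'E'
from h import *
o=observe();print(o["tool_pos"],o["tool_rot"])
im=read_camera("wrist"); cv2.imwrite("pics/w1.png",im[:,:,::-1])
c=np.array([.5225,-.0634]);ang=-1.8435; R=np.array([[np.cos(ang),-np.sin(ang)],[np.sin(ang),np.cos(ang)]])
for n in("wrist","top"):
    if n=="top": read_camera(n)
    for d in search_frame(n,"jar1"):
        p=np.array(d["at"]);print(n,p,d["confidence"],(p[:2]-c)@R)
E
```

```text
[0.5269 0.0765 0.1226] [-3.1336  0.0021  1.2974]
wrist [ 0.492  -0.0221  0.0541] 0.93 [-0.0316 -0.0405]
wrist [ 0.5673 -0.0394  0.0468] 0.91 [-0.0352  0.0367]
wrist [0.5348 0.0851 0.0709] 0.82 [-0.1463 -0.0282]
wrist [0.3826 0.1655 0.053 ] 0.76 [-0.1828 -0.1964]
wrist [0.404  0.0914 0.0432] 0.75 [-0.1172 -0.1558]
wrist [0.5973 0.1194 0.0666] 0.64 [-0.1962  0.0228]
wrist [ 0.5406 -0.0798  0.0101] 0.62 [0.0109 0.0218]
wrist [ 0.3688 -0.0527  0.002 ] 0.43 [ 0.0311 -0.1509]
top [ 0.5098 -0.1077  0.0638] 0.91 [ 0.0461 -0.0003]
top [ 0.492  -0.0382  0.068 ] 0.88 [-0.0161 -0.0362]
top [ 0.3885 -0.1375  0.0585] 0.87 [ 0.1075 -0.1091]
top [0.3925 0.0719 0.0581] 0.82 [-0.0953 -0.1616]
top [ 0.3684 -0.0666  0.0674] 0.7 [ 0.0446 -0.1475]
top [ 0.5651 -0.0586  0.0654] 0.69 [-0.0161  0.0397]
top [ 0.5527 -0.0959  0.0685] 0.62 [0.0232 0.0378]
```

View pics/w1.png

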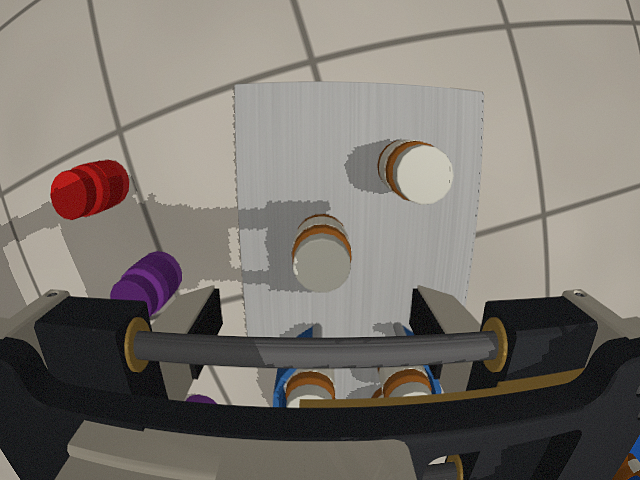

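The wrist view shows jar A's cap at (322,264) and jar B's at (420,174). The fingers at x≈210 and 425 straddle jar A.

```bash
python3 - <<'E'
from h import *
k=get_calibration("wrist");K=np.array(k["camera_matrix"]);T=np.array(k["world_from_camera"])
c=np.array([.5225,-.0634]);ang=-1.8435; R=np.array([[np.cos(ang),-np.sin(ang)],[np.sin(ang),np.cos(ang)]])
def f(p,z):
    v=(np.array(p)-K[:2,2])/np.array([K[0,0],K[1,1]]);r=np.hypot(*v)
    d=T[:3,:3]@np.array([v[0]/r*np.sin(r),-v[1]/r*np.sin(r),-np.cos(r)])
    return (T[:3,3]+d*(z-T[2,3])/d[2])[:2]
for p,z in[((322,264),.068),((424,174),.068),((235,84),.006),((484,92),.006)]:
    w=f(p,z);print(w,(w-c)@R)
print("tcp",(observe()["tool_pos"][:2]-c)@R)
E
```

```text
[0.5347 0.0751] [-0.1367 -0.0256]
[0.6095 0.1138] [-0.1941  0.036 ]
[0.505  0.2079] [-0.2565 -0.09  ]
[0.6921 0.1562] [-0.2572  0.1042]
tcp [-0.1372 -0.0298]
```

Call:
{"op": "step_arm", "data": {
  "commands": [
    {"translation":[0,2,20],"roll":0},
    {"translation":[0,0,20],"roll":0},
    {"translation":[0,0,20],"roll":0},
    {"translation":[0,0,20],"roll":0},
    {"translation":[0,0,14],"roll":0},
    {"translation":[0,0,5],"roll":0},
    {"translation":[0,0,0],"roll":0},
    {"translation":[0,0,0],"roll":0}
  ]
}}

```text
time: 4.43
tool_pos: [0.5326, 0.0762, 0.0291]
tool_rot: [3.139, -0.001, 1.298]
contact_force: [1.1, -0.0, 0.4]
opening: 0.0918
grip_force: 0.0
```

Call:
{"op": "step_arm", "data": {
  "commands": [
    {"translation":[0,0,5],"roll":0},
    {"translation":[0,0,0],"roll":0},
    {"translation":[0,0,0],"roll":0},
    {"translation":[0,0,0],"roll":0},
    {"translation":[0,0,0],"roll":0},
    {"translation":[0,0,0],"roll":0},
    {"translation":[0,0,0],"roll":0},
    {"translation":[0,0,0],"roll":0}
  ],
  "fingers": 0.3,
  "grip_force": 5
}}

```text
time: 5.1
tool_pos: [0.5316, 0.0762, 0.0228]
tool_rot: [3.141, -0.0, 1.298]
contact_force: [-0.6, -0.5, -0.3]
opening: 0.0431
grip_force: 0.0
```

```bash
python3 - <<'E'
from h import *
o=observe();print(o["tool_pos"],o["opening"],o["contact_force"])
c=np.array([.5225,-.0634]);ang=-1.8435; R=np.array([[np.cos(ang),-np.sin(ang)],[np.sin(ang),np.cos(ang)]])
print("tcp",(o["tool_pos"][:2]-c)@R)
k=get_calibration("wrist");K=np.array(k["camera_matrix"]);T=np.array(k["world_from_camera"])
im=read_camera("wrist"); cv2.imwrite("pics/w2.png",im[:,:,::-1])
np.savez("w2.npz",K=K,T=T)
E
```

```text
[0.5316 0.0762 0.0228] 0.04308248775423838 [-0.6161 -0.5076 -0.3113]
tcp [-0.1369 -0.0288]
```

View pics/w2.png

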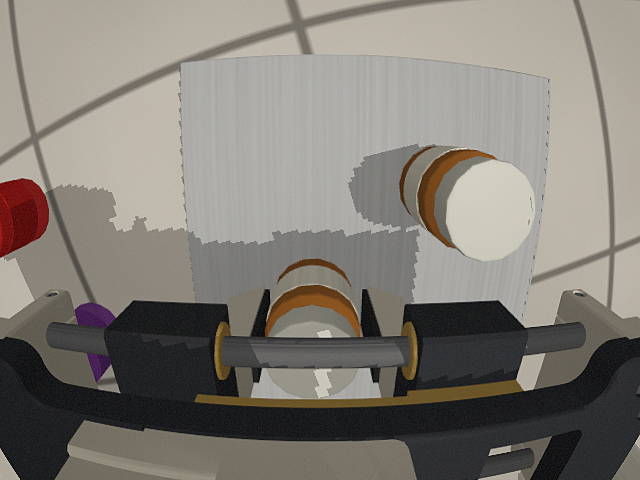

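```bash
cat >> h.py <<'E'
C=np.array([.5225,-.0634]);ang=-1.8435; R=np.array([[np.cos(ang),-np.sin(ang)],[np.sin(ang),np.cos(ang)]])
def fish(p,z,K,T):
    v=(np.array(p)-K[:2,2])/np.array([K[0,0],K[1,1]]);r=np.hypot(*v)
    d=T[:3,:3]@np.array([v[0]/r*np.sin(r),-v[1]/r*np.sin(r),-np.cos(r)])
    return (T[:3,3]+d*(z-T[2,3])/d[2])[:2]
E
python3 - <<'E'
from h import *
k=np.load("w2.npz")
for p,z in[((181,62),.006),((549,79),.006),((489,211),.068)]:
    w=fish(p,z,k["K"],k["T"]);print(w,(w-C)@R)
E
```

```text
[0.5006 0.2067] [-0.2542 -0.0938]
[0.6823 0.1558] [-0.2541  0.0948]
[0.6025 0.1145] [-0.1929  0.0291]
```

Call:
{"op": "step_arm", "data": {
  "commands": [
    {"translation":[0,0,0],"roll":0},
    {"translation":[0,0,0],"roll":0},
    {"translation":[0,0,0],"roll":0}
  ]
}}

```text
time: 5.4
tool_pos: [0.5315, 0.0762, 0.0227]
tool_rot: [-3.141, -0.0, 1.298]
contact_force: [-1.1, 0.1, 0.2]
opening: 0.0397
grip_force: 5.0
```

Call:
{"op": "step_arm", "data": {
  "commands": [
    {"translation":[0,3.5,0],"roll":0},
    {"translation":[0,5,0],"roll":0},
    {"translation":[0,5,0],"roll":0},
    {"translation":[0,5,0],"roll":0},
    {"translation":[0,5,0],"roll":0},
    {"translation":[0,3.5,0],"roll":0},
    {"translation":[-4,2,0],"roll":0},
    {"translation":[-8,0,0],"roll":0},
    {"translation":[-8,0,0],"roll":0},
    {"translation":[-8,0,0],"roll":0},
    {"translation":[-8,0,0],"roll":0},
    {"translation":[-8,0,0],"roll":0},
    {"translation":[-5,0,0],"roll":0},
    {"translation":[-2,0,0],"roll":0},
    {"translation":[0,0,0],"roll":0},
    {"translation":[0,0,0],"roll":0}
  ]
}}

```text
time: 6.73
tool_pos: [0.5457, 0.019, 0.0227]
tool_rot: [-3.142, 0.0, 1.298]
contact_force: [0.4, -0.4, 0.8]
opening: 0.0398
grip_force: 5.0
```

```bash
python3 - <<'E'
from h import *
o=observe();print(o["tool_pos"],o["opening"],o["contact_force"],(o["tool_pos"][:2]-C)@R)
E
```

```text
[0.5457 0.019  0.0227] 0.03981647239882849 [ 0.3729 -0.3726  0.7816] [-0.0856  0.0001]
```

Call:
{"op": "step_arm", "data": {
  "commands": [
    {"translation":[0,0,0],"roll":0},
    {"translation":[0,0,0],"roll":0},
    {"translation":[0,0,0],"roll":0},
    {"translation":[0,0,0],"roll":0},
    {"translation":[4,0,0],"roll":0},
    {"translation":[10,0,0],"roll":0},
    {"translation":[10,0,0],"roll":0},
    {"translation":[10,0,0],"roll":0},
    {"translation":[4,0,0],"roll":0},
    {"translation":[0,0,0],"roll":0},
    {"translation":[0,0,0],"roll":0}
  ],
  "fingers": 0.65
}}

```text
time: 7.65
tool_pos: [0.5559, 0.0564, 0.0226]
tool_rot: [-3.141, 0.0, 1.299]
contact_force: [0.2, 0.3, -0.3]
opening: 0.0597
grip_force: 0.0
```

Call:
{"op": "step_arm", "data": {
  "commands": [
    {"translation":[0,0,0],"roll":0},
    {"translation":[0,0,0],"roll":0},
    {"translation":[0,0,0],"roll":0},
    {"translation":[0,0,0],"roll":0},
    {"translation":[0,0,0],"roll":0},
    {"translation":[0,0,0],"roll":0},
    {"translation":[0,0,0],"roll":0},
    {"translation":[0,0,0],"roll":0}
  ],
  "fingers": 0.15,
  "grip_force": 30
}}

```text
time: 8.32
tool_pos: [0.556, 0.0558, 0.0227]
tool_rot: [3.142, -0.0, 1.298]
contact_force: [0.1, 0.7, -0.3]
opening: 0.0148
grip_force: 0.0
```

Call:
{"op": "step_arm", "data": {
  "commands": [
    {"translation":[-4,0,0],"roll":0},
    {"translation":[-4,0,0],"roll":0},
    {"translation":[-4,0,0],"roll":0},
    {"translation":[-4,0,0],"roll":0},
    {"translation":[-4,0,0],"roll":0},
    {"translation":[-4,0,0],"roll":0},
    {"translation":[-4,0,0],"roll":0},
    {"translation":[-4,0,0],"roll":0},
    {"translation":[-4,0,0],"roll":0},
    {"translation":[-4,0,0],"roll":0},
    {"translation":[-4,0,0],"roll":0},
    {"translation":[-4,0,0],"roll":0},
    {"translation":[-2,0,0],"roll":0},
    {"translation":[0,0,0],"roll":0},
    {"translation":[0,0,0],"roll":0}
  ]
}}

```text
time: 9.57
tool_pos: [0.5425, 0.0075, 0.0227]
tool_rot: [3.142, -0.0, 1.298]
contact_force: [-0.6, -0.9, 0.4]
opening: 0.0135
grip_force: 0.0
```

```bash
python3 - <<'E'
from h import *
o=observe();print(o["tool_pos"],o["opening"],o["contact_force"],(o["tool_pos"][:2]-C)@R)
E
```

```text
[0.5425 0.0075 0.0227] 0.013515590005894664 [-0.6451 -0.919   0.3581] [-0.0737  0.0002]
```

Call:
{"op": "step_arm", "data": {
  "commands": [
    {"translation":[10,0,0],"roll":0},
    {"translation":[15,0,0],"roll":0},
    {"translation":[5,0,-10],"roll":0},
    {"translation":[0,0,-20],"roll":0},
    {"translation":[0,0,-25],"roll":0},
    {"translation":[0,0,-20],"roll":0},
    {"translation":[5,4.5,-5],"roll":0},
    {"translation":[15,5,0],"roll":0},
    {"translation":[17,5,0],"roll":0},
    {"translation":[17,5,0],"roll":0},
    {"translation":[17,5,0],"roll":0},
    {"translation":[12,5,0],"roll":0},
    {"translation":[5,0,0],"roll":0},
    {"translation":[0,0,0],"roll":0},
    {"translation":[0,0,0],"roll":0},
    {"translation":[0,0,0],"roll":0}
  ],
  "fingers": 1.0
}}

```text
time: 10.9
tool_pos: [0.6022, 0.1129, 0.1025]
tool_rot: [-3.141, 0.0, 1.298]
contact_force: [0.4, -0.4, 0.0]
opening: 0.0918
grip_force: 0.0
```

```bash
python3 - <<'E'
from h import *
o=observe();print(o["tool_pos"],o["tool_rot"],o["opening"],(o["tool_pos"][:2]-C)@R)
im=read_camera("top")[170:315,150:355,::-1]
cv2.imwrite("pics/t3.png",cv2.resize(im,None,fx=3.8,fy=3.8,interpolation=cv2.INTER_CUBIC))
k=get_calibration("wrist");K=np.array(k["camera_matrix"]);T=np.array(k["world_from_camera"])
np.savez("w3.npz",K=K,T=T)
im=read_camera("wrist"); cv2.imwrite("pics/w3.png",im[:,:,::-1])
E
```

```text
[0.6022 0.1129 0.1025] [-3.1409  0.0004  1.2976] 0.0917739001835626 [-0.1913  0.0293]
```

View pics/w3.png

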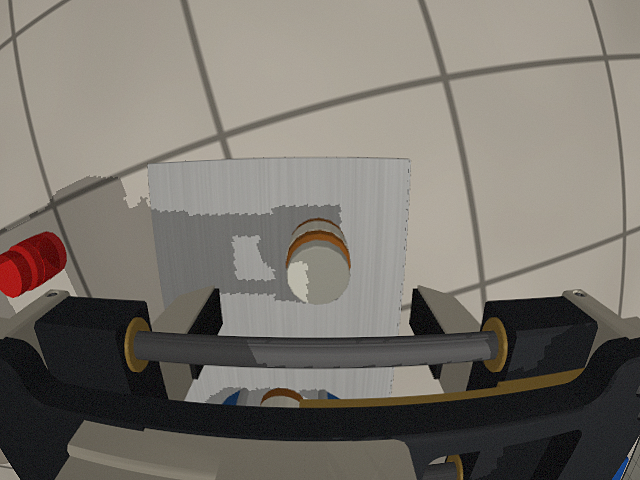

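Jar B's cap (318,272) sits centred between the fingers, and jar A shows in the slot at the bottom (282,397). I'll descend and grip.

Call:
{"op": "step_arm", "data": {
  "commands": [
    {"translation":[0,0,15],"roll":0},
    {"translation":[0,0,20],"roll":0},
    {"translation":[0,0,20],"roll":0},
    {"translation":[0,0,15],"roll":0},
    {"translation":[0,0,10],"roll":0},
    {"translation":[0,0,0],"roll":0},
    {"translation":[0,0,0],"roll":0}
  ]
}}

```text
time: 11.58
tool_pos: [0.6027, 0.113, 0.0228]
tool_rot: [-3.141, 0.0, 1.297]
contact_force: [1.2, 0.2, -0.5]
opening: 0.0917
grip_force: 0.0
```

Call:
{"op": "step_arm", "data": {
  "commands": [
    {"translation":[0,0,0],"roll":0},
    {"translation":[0,0,0],"roll":0},
    {"translation":[0,0,0],"roll":0},
    {"translation":[0,0,0],"roll":0},
    {"translation":[0,0,0],"roll":0},
    {"translation":[0,0,0],"roll":0},
    {"translation":[0,0,0],"roll":0},
    {"translation":[0,0,0],"roll":0},
    {"translation":[0,0,0],"roll":0},
    {"translation":[0,0,0],"roll":0},
    {"translation":[0,0,0],"roll":0}
  ],
  "fingers": 0.3,
  "grip_force": 5
}}

```text
time: 12.5
tool_pos: [0.6028, 0.1133, 0.0227]
tool_rot: [3.141, -0.0, 1.298]
contact_force: [0.1, 0.1, 0.8]
opening: 0.0398
grip_force: 5.0
```

Call:
{"op": "step_arm", "data": {
  "commands": [
    {"translation":[-3,-1.5,0],"roll":0},
    {"translation":[-6,-3,0],"roll":0},
    {"translation":[-8,-3,0],"roll":0},
    {"translation":[-8,-3,0],"roll":0},
    {"translation":[-8,-3,0],"roll":0},
    {"translation":[-8,-3,0],"roll":0},
    {"translation":[-8,-3,0],"roll":0},
    {"translation":[-8,-3,0],"roll":0},
    {"translation":[-8,-3,0],"roll":0},
    {"translation":[-8,-3,0],"roll":0},
    {"translation":[-8,-1.2,0],"roll":0},
    {"translation":[-8,0,0],"roll":0},
    {"translation":[-5,0,0],"roll":0},
    {"translation":[-3,0,0],"roll":0},
    {"translation":[0,0,0],"roll":0},
    {"translation":[0,0,0],"roll":0}
  ]
}}

```text
time: 13.83
tool_pos: [0.5481, 0.0276, 0.0227]
tool_rot: [3.141, 0.0, 1.298]
contact_force: [-0.4, -1.5, 0.6]
opening: 0.0392
grip_force: 5.0
```

```bash
python3 - <<'E'
from h import *
o=observe();print(o["tool_pos"],o["opening"],o["contact_force"],(o["tool_pos"][:2]-C)@R)
E
```

```text
[0.5481 0.0276 0.0227] 0.03922804670993431 [-0.4289 -1.4593  0.6098] [-0.0946  0.0001]
```

Call:
{"op": "step_arm", "data": {
  "commands": [
    {"translation":[0,0,0],"roll":0},
    {"translation":[0,0,0],"roll":0},
    {"translation":[0,0,0],"roll":0},
    {"translation":[0,0,0],"roll":0},
    {"translation":[4,0,0],"roll":0},
    {"translation":[10,0,0],"roll":0},
    {"translation":[10,0,0],"roll":0},
    {"translation":[10,0,0],"roll":0},
    {"translation":[4,0,0],"roll":0},
    {"translation":[0,0,0],"roll":0},
    {"translation":[0,0,0],"roll":0}
  ],
  "fingers": 0.65
}}

```text
time: 14.75
tool_pos: [0.5582, 0.0651, 0.0226]
tool_rot: [-3.142, 0.0, 1.299]
contact_force: [-0.6, -0.3, -0.3]
opening: 0.0599
grip_force: 0.0
```

Call:
{"op": "step_arm", "data": {
  "commands": [
    {"translation":[0,0,0],"roll":0},
    {"translation":[0,0,0],"roll":0},
    {"translation":[0,0,0],"roll":0},
    {"translation":[0,0,0],"roll":0},
    {"translation":[0,0,0],"roll":0},
    {"translation":[0,0,0],"roll":0},
    {"translation":[0,0,0],"roll":0},
    {"translation":[0,0,0],"roll":0}
  ],
  "fingers": 0.15,
  "grip_force": 30
}}

```text
time: 15.42
tool_pos: [0.5582, 0.0645, 0.0227]
tool_rot: [3.142, -0.0, 1.298]
contact_force: [0.3, 0.2, 0.3]
opening: 0.0147
grip_force: 0.0
```

Call:
{"op": "step_arm", "data": {
  "commands": [
    {"translation":[-3,0,0],"roll":0},
    {"translation":[-3,0,0],"roll":0},
    {"translation":[-3,0,0],"roll":0},
    {"translation":[-3,0,0],"roll":0},
    {"translation":[-3,0,0],"roll":0},
    {"translation":[-3,0,0],"roll":0},
    {"translation":[-3,0,0],"roll":0},
    {"translation":[-3,0,0],"roll":0},
    {"translation":[-3,0,0],"roll":0},
    {"translation":[-3,0,0],"roll":0},
    {"translation":[-3,0,0],"roll":0},
    {"translation":[-3,0,0],"roll":0},
    {"translation":[-3,0,0],"roll":0},
    {"translation":[-2,0,0],"roll":0},
    {"translation":[-2,0,0],"roll":0}
  ]
}}

```text
time: 16.67
tool_pos: [0.5467, 0.0229, 0.0227]
tool_rot: [3.141, -0.0, 1.298]
contact_force: [1.0, 1.5, -0.4]
opening: 0.0142
grip_force: 0.8
```

```bash
python3 - <<'E'
from h import *
o=observe();print(o["tool_pos"],o["opening"],o["contact_force"]@np.r_[R[:,0],0],(o["tool_pos"][:2]-C)@R)
im=read_camera("top")[170:315,150:355,::-1]
cv2.imwrite("pics/t4.png",cv2.resize(im,None,fx=3.8,fy=3.8,interpolation=cv2.INTER_CUBIC))
im=read_camera("scene")[150:290,250:480,::-1]
cv2.imwrite("pics/s4.png",cv2.resize(im,None,fx=3.4,fy=3.4,interpolation=cv2.INTER_CUBIC))
E
```

```text
[0.5467 0.0229 0.0227] 0.014189197188022121 -1.6896314369167307 [-0.0896  0.    ]
```

View pics/s4.png

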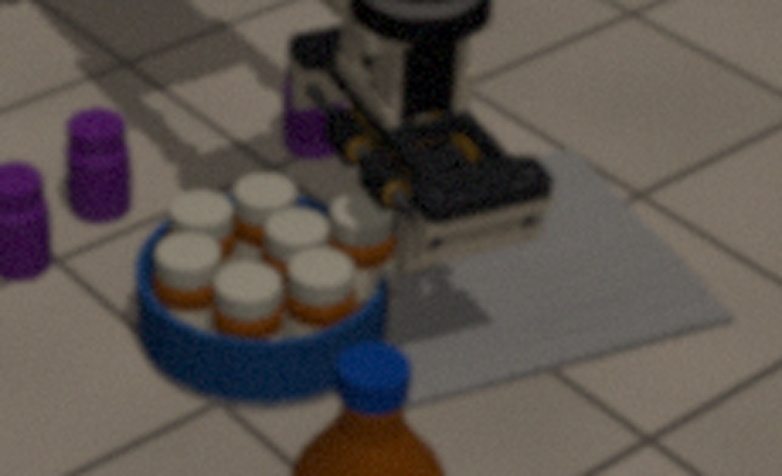

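The scene crop shows all seven jars upright. Jar A's cap (297,230) is nearly in the middle and jar B (362,220) is in the slot. I'll push on slowly.

Call:
{"op": "step_arm", "data": {
  "commands": [
    {"translation":[-2,0,0],"roll":0},
    {"translation":[-2,0,0],"roll":0},
    {"translation":[-2,0,0],"roll":0},
    {"translation":[-2,0,0],"roll":0},
    {"translation":[-2,0,0],"roll":0},
    {"translation":[-1,0,0],"roll":0},
    {"translation":[0,0,0],"roll":0}
  ]
}}

```text
time: 17.35
tool_pos: [0.5436, 0.0122, 0.0227]
tool_rot: [-3.141, 0.0, 1.298]
contact_force: [0.2, -0.5, 0.6]
opening: 0.0142
grip_force: 0.1
```

Call:
{"op": "step_arm", "data": {
  "commands": [
    {"translation":[-2,0,0],"roll":0},
    {"translation":[-2,0,0],"roll":0},
    {"translation":[-1,0,0],"roll":0},
    {"translation":[0,0,0],"roll":0}
  ]
}}

```text
time: 17.68
tool_pos: [0.5422, 0.0075, 0.0227]
tool_rot: [-3.142, 0.0, 1.298]
contact_force: [0.1, -0.4, -0.1]
opening: 0.0139
grip_force: 0.2
```

```bash
python3 - <<'E'
from h import *
o=observe();print(o["tool_pos"],o["opening"],o["contact_force"]@np.r_[R[:,0],0],(o["tool_pos"][:2]-C)@R)
im=read_camera("top")[170:315,150:355,::-1]
cv2.imwrite("pics/t5.png",cv2.resize(im,None,fx=3.8,fy=3.8,interpolation=cv2.INTER_CUBIC))
E
```

```text
[0.5422 0.0075 0.0227] 0.013910621796615712 0.3509990414256546 [-0.0736 -0.0001]
```

View pics/t5.png

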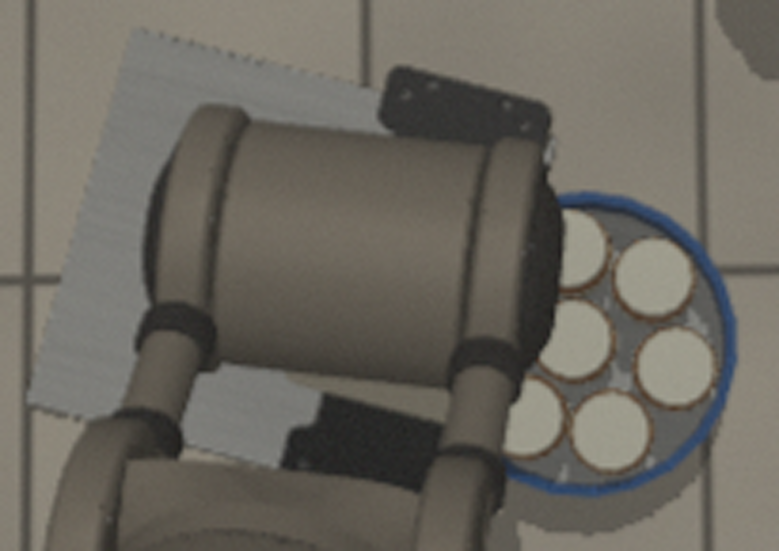

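The middle jar is in place at (577,340) and jar B is at about 45 mm from the axis. I'll push 2 mm more for margin, then back off and check.

Call:
{"op": "step_arm", "data": {
  "commands": [
    {"translation":[-1,0,0],"roll":0},
    {"translation":[-1,0,0],"roll":0},
    {"translation":[0,0,0],"roll":0},
    {"translation":[5,0,0],"roll":0},
    {"translation":[15,0,0],"roll":0},
    {"translation":[20,0,0],"roll":0},
    {"translation":[10,0,-10],"roll":0},
    {"translation":[20,0,-30],"roll":0},
    {"translation":[25,0,-30],"roll":0},
    {"translation":[30,0,-20],"roll":0},
    {"translation":[30,0,0],"roll":0},
    {"translation":[30,0,0],"roll":0},
    {"translation":[30,0,0],"roll":0},
    {"translation":[0,0,0],"roll":0},
    {"translation":[0,0,0],"roll":0}
  ]
}}

```text
time: 18.98
tool_pos: [0.5994, 0.2144, 0.1123]
tool_rot: [-3.141, 0.0, 1.301]
contact_force: [-0.0, 0.2, -1.2]
opening: 0.0138
grip_force: 0.0
```

```bash
python3 - <<'E'
from h import *
im=read_camera("top")[170:315,150:355,::-1]
cv2.imwrite("pics/t6.png",cv2.resize(im,None,fx=3.8,fy=3.8,interpolation=cv2.INTER_CUBIC))
print(observe()["contact_force"])
E
```

```text
[-0.8707 -0.3917 -0.1127]
```

View pics/t6.png

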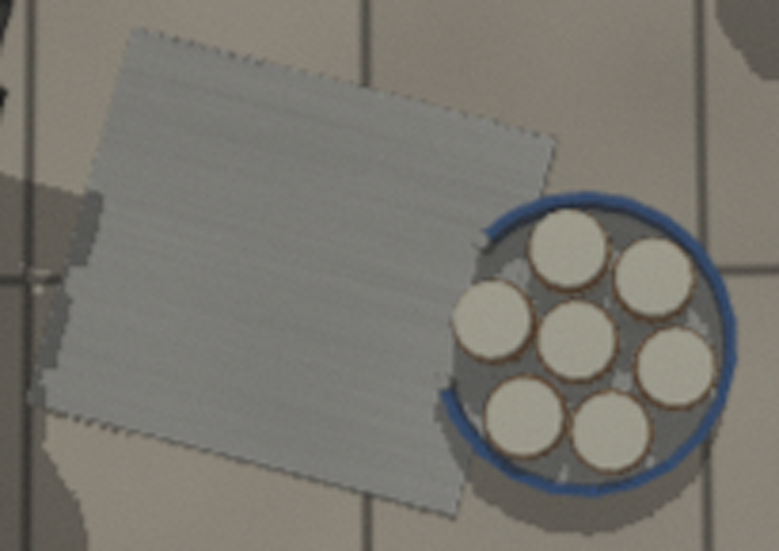

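```bash
python3 - <<'E'
from h import *
for x,y in [(492,320),(577,341),(569,250),(653,278),(675,367),(612,430),(524,416)]:
    w=unproj("top",[(150+x/3.8,170+y/3.8)],.068)[0,:2]; print((w-C)@R,np.linalg.norm(w-C))
E
```

```text
[-0.043  -0.0012] 0.04306048159481611
[-0.0029 -0.0005] 0.002954493298773949
[-0.0173  0.039 ] 0.04262013848379947
[0.0233 0.0364] 0.04322727972521667
[ 0.0435 -0.0005] 0.043526891508467426
[ 0.023  -0.0357] 0.04245279665922435
[-0.0175 -0.0398] 0.04343001251088897
```

All seven jars are within 44 mm of the axis (limit 51 mm), and the arm is clear.

```bash
python3 -c "
from cell import *
print(hand_in())"
```

```text
the job is handed in; nothing more can be done
None
```

Both jars were slid through the slot and the job is handed in; no verdict came back, but the last top view shows all seven jars upright in one tight cluster, each within 44 mm of the tub's axis (limit 51 mm), and the gripper is clear of everything.

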